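Set the swivel spout over the bowl and open its valve

ROBOT

A 6-joint arm with a two-finger parallel gripper is mounted at the origin on the work surface. World frame = base frame: x ahead of the robot, y to its left, z up, the work surface at z = 0. Lengths are in m, angles in rad, forces in N, time in s.
With the tool pointing down it reaches from about 0.25 to 0.725 m from the base axis. Payload 4 kg.
Tool frame: the origin (TCP) lies at the very end of the fingers, on their centre line; the grasp point (between the pads) lies 19 mm behind it; z points along the fingers, y is the line along which they close (so a half turn about z gives the same grasp; the last joint's range is limited). The gripper opens to 85 mm and grips with 20 to 120 N. Pads are 22 mm wide; open, the fingers measure 114 mm over their backs; the gripper's body (76 mm by 85 mm) begins 54 mm behind the grasp point. The pads swing forward as they close: fully open they stand 13 mm farther back than shut.
Start: joints at [-1.326, 0.241, 0.005, 1.335, 0, 1.571], TCP at [0.121, -0.485, 0.231] pointing down, gripper open.
Joint ranges: [-2.72, 2.72], [-1.05, 1.87], [-1.09, 1.28], [-1.99, 2.15], [-1.42, 1.44], [-3.14, 3.14]. Speed limits (rad/s): [2.79, 2.79, 3.14, 3.14, 3.14, 3.14].

INTERFACE

Orientations are given as a unit quaternion [x, y, z, w].
In Python, from workcell import * gives the robot as it stands. The module is installed in compiled form; this text tells all that it offers.
- The arm moves only by the tool send_rows, never from a script. Its argument "steps" is text: rows parted by semicolons, each of 7 numbers parted by spaces: the opening, from -1 (shut) to 1 (fully open), then the shift along the world's x, y, z in m, then the turn, a rotation vector about the world's x, y, z in rad. A call has exactly 5 rows; each row shifts and turns the commanded pose from where the row before left it; what a row does not reach is not made up. A row lasts 1/12 s, in which the tool goes at most 41.7 mm and 7.16 degrees, less where a joint would pass 70% of its speed; a pose out of reach is approached as far as the arm can. A call is refused whole if a number of a shift passes 0.0417 or a number of a turn 0.125, either way. A call with a gripper value outside its range is refused whole. The fingers move at their own pace and stop on an object; the grip force is fixed at half the most. Time passes only in rows, so rows that do not move let the fingers close, or fill a call up. It gives the time, the measured TCP pose, the force, the opening and the grip force at its end, in the units of the state.
- get_obs(): the state, without advancing time (a new reading comes with each control period).
- camera(name): name is "scene" or "top" or "wrist"; returns a dict with "frame" (420x560x3 uint8, red, green, blue), "range_z" (420x560 float32, m along the optical axis (not along the pixel's ray), 0 where there is no reading), "camera_matrix" (3x3 intrinsics, pixels), "extrinsics" (4x4, takes a point from world to camera coordinates); the wrist camera has in their place "T_tool_cam" (4x4, takes a point from camera to tool coordinates, whose origin is the TCP and whose axes are the flange's). Camera axes: x right, y down, z forward; pixel columns grow to the right and rows downward; lengths in m; the calibration is good to about 2 mm. A picture is of the moment at which its call begins: read the wrist's pose just before it.
- job_done(): hands the job in; it is judged then, once.
The state is a dict: "clock": time; "joint_pos": joint angles; "joint_vel": joint speeds; "tau": joint torques, N m; "eef_pos": TCP position; "tool_rot": TCP orientation; "ft_force": force on the tool from outside, world axes, zero at the start; "ft_torque": the same for the moment, N m; "grip_width": finger opening in m; "grasp_force": force on a finger pad.
Only numpy, scipy, OpenCV 4.12 (cv2) and the standard library are available. Lean on these libraries where they do the work, as an engineer would, in place of code of your own. Each camera call takes 0.05 s, during which the arm holds its last target. There are 200 camera calls.

TASK

Using only pushes of a fingertip, swing the swivel spout round until its nozzle is over the middle of the low, wide blue bowl and leave it there; then push the valve's black lever round to fully open, against its stop and in line with the pipe, so the bowl can be filled when the water main is turned on. Do not open the valve before the nozzle is over the bowl, do not pinch the spout or the lever, and leave the bowl and everything else standing where it is.

Things in the scene. Friction and masses are not known exactly. Their poses are not given: they have to be found in the camera images.
- stand: Fixed filling stand; place and yaw vary. Origin: on the table (z = 0) on the column's axis; z up. Column 32 mm thick, 184 mm high, foot plate 90 mm across. A copper pipe (22 mm thick, axis 40 mm high) runs 200 mm along the stand's own -y to a valve (38 mm thick, stem to 80 mm high), goes on 80 mm and bends down into the table.
- spout (a joint): Angle of the swivel spout about the column's vertical axis, rad. 0: spout points along the stand's own +y; positive is anticlockwise seen from above (towards the stand's -x). Stops at -1.9 and +1.9. Friction about 0.15 N m; it stays where it is left and does not coast when pushed slowly.
- spout_pivot (a point): Point on the column's axis at the mid-height of the spout's arm, 200 mm above the table. Hub 42 mm in diameter, top at 218 mm. The arm is a straight level square steel tube, 16 mm wide, 18 mm high (z 191 to 209 mm), reaching 159 mm from the axis; push either side face, 31 mm outwards or more. The point turns with the spout; its y runs along the arm.
- nozzle (a point): Mouth of the nozzle that hangs down from the spout's outer end: 150 mm from the column's axis, 20 mm in diameter, mouth 155 mm above the table. It passes above the bowl and the pots.
- bowl: Small blue glazed bowl, the only low wide open vessel: rim 104 mm in diameter, 50 mm high, loose, about 220 g. Origin: centre of its underside. It stands in one of three places round the column, 138 to 163 mm from the axis, at a spout angle of about -0.96, 0 or +0.96 rad (within 0.08); the small pots and the clay pot stand in the other two.
- valve (a joint): Angle of the valve lever about its vertical axis, rad. 0: closed, lever across the pipe, pointing along the stand's own -x. Grows anticlockwise seen from above to 1.571: fully open, against its stop, lever along the pipe, pointing along the stand's -y, away from the column. Friction about 0.12 N m; it stays where it is left. Starts at 0 to 0.1.
- lever_pivot (a point): Point on the lever's turning axis at the lever's mid-height: 90 mm above the table, 200 mm along the stand's -y from the column's axis. Hub 28 mm in diameter.
- lever_tip (a point): Outer end of the lever, 103 mm from its axis, 90 mm above the table. The black grip is 16 mm wide, 14 mm high (z 83 to 97 mm) and spans 33 to 103 mm from the axis. Under it is only the table and, towards open, the pipe, whose top is 51 mm high.
- spout_side_a: One long side of the spout's arm (the side that looks along +x of the spout, clockwise), part of the spout; its origin is on the pivot. Used only to tell a push from a pinch.
- spout_side_b: The other long side of the spout's arm; origin on the pivot.
- lever_side_a: One long side of the lever's grip (the side towards the column when closed), part of the lever; origin on the lever's pivot. Used only to tell a push from a pinch.
- lever_side_b: The other long side of the lever's grip; origin on the lever's pivot.
- small_pots: Three nested black nursery pots, 90 mm in diameter, 101 mm high in all, loose; stands by the column. Origin: centre of the underside.
- clay_pot: Terracotta pot, 84 mm in diameter, 85 mm high, loose; stands by the column. Origin: centre of the underside.
- tamper: Stainless steel soil tamper standing upright, foot 54 mm in diameter, 100 mm high, loose; on the stand's -x side, between the column and the lever. Origin: centre of the underside.
- chopstick0: Wooden chopstick lying flat, 220 mm long, 7 mm thick, loose; on the stand's +x side, about along the pipe. Origin: middle of the underside.
- chopstick1: The other chopstick of the pair, the same.
- tall_pots: Three nested black nursery pots, 120 mm in diameter, 166 mm high, loose; farther left than the stand. Origin: centre of the underside.
- sprayer: White bottle, 70 mm in diameter, 170 mm high, loose; on the left. Origin: centre of the underside.
- seed_tin: Plain pale seed tin with a flat white lid, 70 mm in diameter, 75 mm high, loose; on the left. Origin: centre of the underside.
Things that resemble listed ones, but are neither listed nor needed, are in the scene too. Of the things shaped like the bowl, the blue one is meant.

How it is judged:
By the outcome, as a careful person would: the job done as asked, in the order asked, and still so for the second after the job is handed in, with the robot touching nothing.
It also fails if it takes over 59 s, if anything falls off the work surface, if the arm or the gripper's body presses on something with over 40 N, if the wrist force passes 120 N, or if a joint passes its speed limit or range.

## Working session

There is one attempt and no reset: what is moved stays moved. The work goes in short steps, Python scripts to look and compute and a tool call to move; the robot and the scene stay as the last step left them, time stands still between calls to the robot, and variables do not carry over. Pictures are saved under pics/ and viewed, at most 10 in all, crops included, and the job is handed in when it is done.

Besides the shell and the picture viewer there is one more tool, called after "Call:" by a JSON object that holds its "op" and its "data", one argument or row to a line. send_rows: Moves the arm, as the interface text tells. Its arguments: {"type":"object","properties":{"steps":{"type":"string"}},"required":["steps"]}

```bash
mkdir -p pics
cat > h.py <<'E'
import numpy as np, cv2
from workcell import *
def world(c):
    K=c["camera_matrix"];E=np.linalg.inv(c["extrinsics"]);z=c["range_z"]
    v,u=np.mgrid[:z.shape[0],:z.shape[1]]
    p=np.stack([(u-K[0,2])/K[0,0]*z,(v-K[1,2])/K[1,1]*z,z],-1)
    return p@E[:3,:3].T+E[:3,3]
E
python3 - <<'E'
from h import *
for n in("scene","top"):
    c=camera(n);np.savez(n+"0.npz",**{k:c[k] for k in("frame","range_z","camera_matrix","extrinsics")})
    cv2.imwrite(f"pics/{n}0.png",c["frame"][...,::-1])
    print(n,np.linalg.inv(c["extrinsics"])[:3,3].round(3),c["camera_matrix"][0,0],(c["range_z"]>0).mean())
print(get_obs())
E
```

```text
scene [ 1.055 -0.191  0.781] 414.4684869612736 0.9958715986394557
top [0.369 0.115 1.203] 429.1897988771467 0.9960034013605442
{'clock': 0.1, 'joint_pos': array([-1.32600475e+00,  2.41323959e-01,  3.83778566e-03,  1.33519997e+00,
        8.49986377e-06,  1.57084370e+00]), 'joint_vel': array([ 0.00017674, -0.00133367,  0.00567068,  0.00015831,  0.00023036,
        0.00137173]), 'tau': array([-2.22736485e-04, -3.73136938e+01,  2.53010505e+01,  1.08609776e-02,
       -5.55840097e-05,  1.32683061e-05]), 'eef_pos': array([ 0.12103998, -0.48453453,  0.23050074]), 'tool_rot': array([ 9.92521431e-01,  1.22066851e-01, -1.11168414e-04, -9.38356255e-04]), 'ft_force': array([0.40646712, 1.37745251, 0.19855331]), 'ft_torque': array([ 0.02536414,  0.0366598 , -0.06344472]), 'grasp_force': 0.0, 'grip_width': 0.08561085298916515}
```

View pics/top0.png

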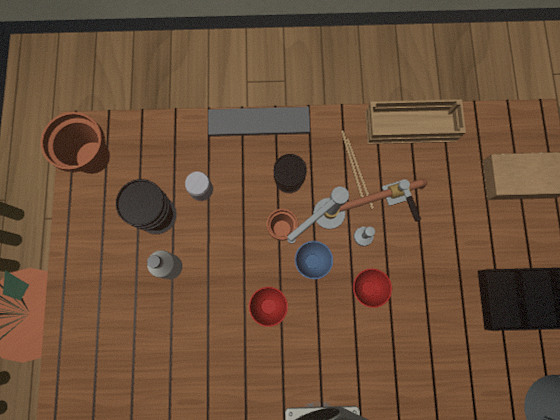

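View pics/scene0.png

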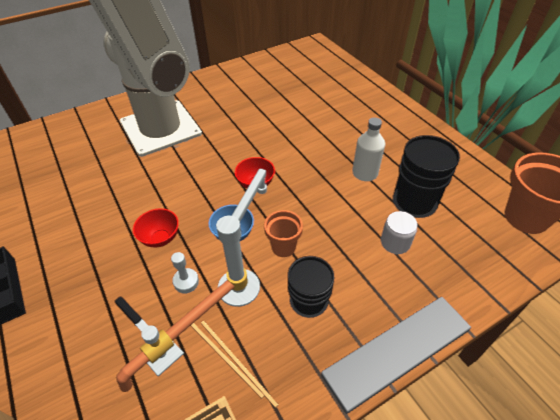

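The top view shows the spout hub at about (340,195) with its tip at (292,238), and the blue bowl at (313,260), anticlockwise of the spout. The valve is at (400,188) with the lever tip at (418,218), and the tamper is at (365,235). The scene view agrees. Next I measure these points.

```bash
cat >> h.py <<'E'
def measure(c,pr=True):
    P=world(c);f=c["frame"].astype(int);hsv=cv2.cvtColor(c["frame"],cv2.COLOR_RGB2HSV).astype(int)
    x,y,z=P[...,0],P[...,1],P[...,2];r={}
    reg=(x>.2)&(x<.75)&(y>-.35)&(y<.4)
    def circ(m):
        q=P[m][:,:2].astype(np.float32);(a,b),R=cv2.minEnclosingCircle(q);return np.round([a,b,R],4)
    blue=reg&(hsv[...,0]>95)&(hsv[...,0]<130)&(hsv[...,1]>90)&(z>.005)&(z<.08)
    r["blue_rim"]=circ(blue&(z>.042)&(z<.056)) if (blue&(z>.042)).sum()>5 else None
    r["blue_z"]=np.percentile(z[blue],[1,99]).round(4)
    arm=reg&(z>.202)&(z<.214);r["arm"]=P[arm]
    r["hubtop"]=P[reg&(z>.2145)&(z<.223)]
    r["lever"]=P[reg&(z>.084)&(z<.103)&(hsv[...,2]<70)]
    r["copper"]=P[reg&(z>.044)&(z<.056)&(hsv[...,0]<12)&(hsv[...,1]>90)]
    return r,P,hsv
E
python3 - <<'E'
from h import *
for n in("top","scene"):
    c=dict(np.load(n+"0.npz"));r,P,h=measure(c)
    print(n,r["blue_rim"],r["blue_z"])
    for k in("arm","hubtop","lever","copper"):
        q=r[k]
        if len(q)>4:
            (cx,cy),(a,b),t=cv2.minAreaRect(q[:,:2].astype(np.float32))
            print(k,len(q),q.mean(0).round(4),"rect",np.round([cx,cy,a,b,t],4)); print("  corners",cv2.boxPoints(((cx,cy),(a,b),t)).round(3).tolist())
    # generic blobs above table
    m=((P[...,2]>.02)&(P[...,0]>.15)&(P[...,0]<.8)&(abs(P[...,1])<.5)).astype(np.uint8)
    nn,l,s,_=cv2.connectedComponentsWithStats(m)
    for i in range(1,nn):
        if s[i,4]>60:
            q=P[l==i];t=np.percentile(q[:,2],98);qq=q[q[:,2]>t-.008]
            print("blob",s[i,:4],"top",t.round(3),"topctr",((qq.min(0)+qq.max(0))/2)[:2].round(3),"ext",np.ptp(qq,0)[:2].round(3),"full",q.min(0)[:2].round(3),q.max(0)[:2].round(3))
E
```

```text
top [0.4772 0.0111 0.0501] [0.0052 0.0528]
arm 416 [0.5577 0.0226 0.2079] rect [5.70600e-01 1.14000e-02 3.49000e-02 1.80200e-01 3.39136e+01]
  corners [[0.5059999823570251, 0.07599999755620956], [0.6060000061988831, -0.0729999989271164], [0.6349999904632568, -0.05400000140070915], [0.5350000262260437, 0.09600000083446503]]
hubtop 229 [ 0.6107 -0.0424  0.2176] rect [5.75300e-01 1.18000e-02 4.04000e-02 1.74800e-01 3.33309e+01]
  corners [[0.5099999904632568, 0.07400000095367432], [0.6060000061988831, -0.07199999690055847], [0.6399999856948853, -0.05000000074505806], [0.5440000295639038, 0.09600000083446503]]
lever 988 [0.6845 0.0283 0.0925] rect [0.6218 0.0853 0.254  0.6816 9.8516]
  corners [[0.43799999356269836, 0.39899998903274536], [0.5550000071525574, -0.2720000147819519], [0.8050000071525574, -0.2290000021457672], [0.6890000104904175, 0.4429999887943268]]
copper 954 [ 0.5118 -0.0755  0.0488] rect [0.5024 0.0223 0.3572 0.7152 8.3224]
  corners [[0.27399998903274536, 0.3499999940395355], [0.37700000405311584, -0.3569999933242798], [0.7310000061988831, -0.3059999942779541], [0.62699
[... 2712 characters left out ...]
] ext [0.112 0.137] full [ 0.305 -0.322] [0.698 0.185]
blob [132 208  46  39] top 0.053 topctr [ 0.397 -0.143] ext [0.104 0.102] full [ 0.345 -0.194] [ 0.449 -0.092]
blob [264 210  38  44] top 0.087 topctr [0.571 0.092] ext [0.083 0.083] full [0.53 0.05] [0.613 0.133]
blob [381 211  36  39] top 0.078 topctr [0.692 0.321] ext [0.064 0.064] full [0.661 0.285] [0.728 0.354]
blob [  0 246  22  72] top 0.052 topctr [ 0.359 -0.462] ext [0.162 0.028] full [ 0.277 -0.487] [ 0.441 -0.448]
blob [171 252  26  37] top 0.101 topctr [ 0.543 -0.137] ext [0.026 0.025] full [ 0.519 -0.162] [ 0.568 -0.111]
blob [287 256  47  57] top 0.103 topctr [0.715 0.067] ext [0.09  0.091] full [0.67  0.022] [0.76  0.112]
```

Run:
```python
from h import *
def rect(q):
    (cx,cy),(a,b),t=cv2.minAreaRect(q[:,:2].astype(np.float32));return np.round([cx,cy,a,b,t],4)
def line(q):
    m=q[:,:2].mean(0);u=np.linalg.svd(q[:,:2]-m,full_matrices=False)[2][0];return m,u
for n in("top","scene"):
    c=dict(np.load(n+"0.npz"));r,P,h=measure(c);ok=c["range_z"]>0
    x,y,z=np.moveaxis(P,-1,0)
    H=P[ok&(z>.2155)&(z<.223)&(np.hypot(x-.613,y+.045)<.03)]
    print(n,"hub",len(H),rect(H),H.mean(0).round(4))
    d=np.hypot(x-.613,y+.045)
    A=P[ok&(z>.202)&(z<.215)&(d>.03)&(d<.18)];m,u=line(A)
    print("arm",len(A),rect(A),m.round(4),u.round(4),"ang",np.degrees(np.arctan2(u[1],u[0])).round(2),"maxreach",d[ok&(z>.202)&(z<.215)&(d<.2)].max().round(4),A[:,2].mean())
    C=P[ok&(z>.046)&(z<.058)&(h[...,0]<14)&(h[...,1]>110)&(y<-.07)&(y>-.34)&(x>.58)&(x<.75)];C=C[C[:,2]>C[:,2].max()-.005];m,u=line(C)
    print("pipe",len(C),m.round(4),u.round(4),"dist of hub", np.cross(u,np.array([.613,-.045])-m).round(4))
    L=P[ok&(z>.085)&(z<.105)&(h[...,2]<75)&(y<-.15)&(y>-.34)&(x>.48)&(x<.75)];m,u=line(L)
    print("lever",len(L),rect(L),m.round(4),u.round(4),"minx pt",L[L[:,0].argmin()].round(4),L[:,2].mean())
    T=P[ok&(z>.08)&(z<.108)&(abs(x-.543)<.04)&(abs(y+.137)<.04)];print("tamper",rect(T))
    B=P[ok&(z>.044)&(z<.058)&(np.hypot(x-.477,y-.01)<.06)&(h[...,0]>95)&(h[...,0]<130)];a=np.c_[2*B[:,:2],np.ones(len(B))];s=np.linalg.lstsq(a,(B[:,:2]**2).sum(1),rcond=None)[0];print("bowl fit",s[:2].round(4),np.sqrt(s[2]+s[:2]@s[:2]).round(4),len(B),rect(B))
    S=P[ok&(z>.1)&(z<.125)&(x>.6)&(x<.72)&(y<-.17)&(y>-.33)];print("valve stem top",len(S),rect(S) if len(S)>3 else '')
```

```text
top hub 195 [ 6.117e-01 -4.330e-02  3.790e-02  3.910e-02  8.856e+01] [ 0.6114 -0.0432  0.218 ]
arm 371 [5.53400e-01 2.91000e-02 1.62000e-02 1.32200e-01 3.87962e+01] [0.5522 0.0299] [-0.6267  0.7792] ang 128.81 maxreach 0.1612 0.20789200254727266
pipe 116 [ 0.6461 -0.1692] [-0.2752  0.9614] dist of hub -0.0023
lever 164 [ 6.1400e-01 -2.5000e-01  9.9100e-02  1.7300e-02  1.9001e+01] [ 0.6008 -0.2533] [-0.9511 -0.3089] minx pt [ 0.5665 -0.2622  0.0914] 0.09508912599024956
tamper [ 5.41400e-01 -1.35600e-01  2.38000e-02  2.54000e-02  4.33794e+01]
bowl fit [0.4764 0.0107] 0.0486 200 [4.76500e-01 1.05000e-02 9.99000e-02 1.00000e-01 4.29381e+01]
valve stem top 24 [ 0.6455 -0.2401  0.0624  0.0216  9.5784]
scene hub 358 [ 0.6128 -0.045   0.0416  0.04   39.4069] [ 0.6136 -0.0452  0.2188]
arm 457 [5.53200e-01 2.85000e-02 1.73000e-02 1.29700e-01 3.91217e+01] [0.5568 0.0267] [ 0.6294 -0.7771] ang -51.0 maxreach 0.1596 0.20889430802838932
pipe 561 [ 0.6517 -0.1837] [ 0.2707 -0.9627] dist of hub 0.0003
lever 255 [ 6.02800e-01 -2.56200e-01  6.61000e-02  1.41000e-02  1.65281e+01] [ 0.604  -0.2559] [0.9586 0.2848] minx pt [ 0.5705 -0.2602  0.0971] 0.09751001725237388
tamper [ 0.5432 -0.1371  0.0251  0.0246 21.1494]
bowl fit [0.4772 0.0089] 0.0486 224 [4.73400e-01 1.12000e-02 1.00300e-01 9.49000e-02 5.66345e+01]
valve stem top 87 [ 0.6546 -0.2381  0.0495  0.0237  4.2537]<stdin>:15: DeprecationWarning: Arrays of 2-dimensional vectors are deprecated. Use arrays of 3-dimensional vectors instead. (deprecated in NumPy 2.0)
```

Call:
{"op": "send_rows", "data": {
  "steps": "-1 0.024 0.027 0.003 0 0 0.022; -1 0.024 0.027 0.003 0 0 0.022; -1 0.024 0.027 0.003 0 0 0.022; -1 0.024 0.027 0.003 0 0 0.022; -1 0.024 0.027 0.003 0 0 0.022"
}}

```text
clock: 0.52
eef_pos: [0.2417, -0.3485, 0.246]
tool_rot: [0.984, 0.177, -0.0, -0.0]
ft_force: [0.4, -0.0, 0.3]
grip_width: 0.0252
grasp_force: 0.0
```

Call:
{"op": "send_rows", "data": {
  "steps": "-1 0.024 0.027 0.003 0 0 0.022; -1 0.024 0.027 0.003 0 0 0.022; -1 0.024 0.027 0.003 0 0 0.022; -1 0.024 0.027 0.003 0 0 0.022; -1 0.024 0.027 0.003 0 0 0.022"
}}

```text
clock: 0.93
eef_pos: [0.3618, -0.2134, 0.2612]
tool_rot: [0.973, 0.231, -0.0, -0.0]
ft_force: [0.5, -0.5, 0.7]
grip_width: 0.0005
grasp_force: 0.0
```

Call:
{"op": "send_rows", "data": {
  "steps": "-1 0.024 0.027 0.005 0 0 0.022; -1 0.024 0.027 0.005 0 0 0.022; -1 0.024 0.027 0.005 0 0 0.022; -1 0.024 0.027 0.005 0 0 0.022; -1 0.024 0.027 0.005 0 0 0.022"
}}

```text
clock: 1.35
eef_pos: [0.4818, -0.0784, 0.2862]
tool_rot: [0.959, 0.284, -0.0, -0.0]
ft_force: [0.7, -1.1, -0.1]
grip_width: 0.0
grasp_force: 0.0
```

Call:
{"op": "send_rows", "data": {
  "steps": "-1 0.024 0.027 0.002 0 0 0.022; -1 0.024 0.027 0.002 0 0 0.022; -1 0.024 0.028 0.002 0 0 0.022; -1 0.024 0.028 0 0 0 0.022; -1 0.024 0.03 0 0 0 0.022"
}}

```text
clock: 1.77
eef_pos: [0.6019, 0.0612, 0.2919]
tool_rot: [0.942, 0.336, -0.0, 0.0]
ft_force: [0.1, -0.7, 0.5]
grip_width: 0.0001
grasp_force: 0.0
```

Call:
{"op": "send_rows", "data": {
  "steps": "-1 0 0 -0.023 0 0 0; -1 0 0 -0.023 0 0 0; -1 0 0 -0.023 0 0 0; -1 0 0 -0.023 0 0 0; -1 0 0 -0.023 0 0 0"
}}

```text
clock: 2.18
eef_pos: [0.6007, 0.0601, 0.1754]
tool_rot: [0.942, 0.336, -0.001, -0.0]
ft_force: [1.1, -0.5, -0.1]
grip_width: 0.0004
grasp_force: 0.0
```

Run:
```python
import numpy as np
C=np.array([.6125,-.0442])
for a in (128.9,131,133,135,137,139,141,143,145,147,149,151,153,155,157,158.3):
    u=np.array([np.cos(np.radians(a)),np.sin(np.radians(a))]);n=np.array([u[1],-u[0]])
    print(a,(C+.09*u+.019*n).round(4))
```

```text
128.9 [0.5708 0.0378]
131 [0.5678 0.0362]
133 [0.565  0.0346]
135 [0.5623 0.0329]
137 [0.5596 0.0311]
139 [0.557  0.0292]
141 [0.5545 0.0272]
143 [0.5521 0.0251]
145 [0.5497 0.023 ]
147 [0.5474 0.0208]
149 [0.5451 0.0184]
151 [0.543  0.0161]
153 [0.5409 0.0136]
155 [0.539  0.0111]
157 [0.5371 0.0085]
158.3 [0.5359 0.0067]
```

Call:
{"op": "send_rows", "data": {
  "steps": "-1 -0.0053 -0.004 0 0 0 0; -1 -0.0053 -0.004 0 0 0 0; -1 -0.0053 -0.004 0 0 0 0; -1 -0.0053 -0.004 0 0 0 0; -1 -0.0053 -0.004 0 0 0 0"
}}

```text
clock: 2.6
eef_pos: [0.5751, 0.0393, 0.1793]
tool_rot: [0.942, 0.336, 0.002, 0.0]
ft_force: [0.4, -0.7, 0.4]
grip_width: -0.0003
grasp_force: 0.0
```

Call:
{"op": "send_rows", "data": {
  "steps": "-1 -0.0038 -0.002 0 0 0 0; -1 -0.003 -0.0016 0 0 0 0.037; -1 -0.0028 -0.0016 0 0 0 0.035; -1 -0.0027 -0.0017 0 0 0 0.035; -1 -0.0027 -0.0018 0 0 0 0.035"
}}

```text
clock: 3.02
eef_pos: [0.5606, 0.0313, 0.1789]
tool_rot: [0.915, 0.403, 0.002, 0.0]
ft_force: [1.4, 1.0, 1.6]
grip_width: -0.0004
grasp_force: 0.9
```

Call:
{"op": "send_rows", "data": {
  "steps": "-1 -0.0026 -0.0019 0 0 0 0.035; -1 -0.0025 -0.002 0 0 0 0.035; -1 -0.0024 -0.0021 0 0 0 0.035; -1 -0.0024 -0.0021 0 0 0 0.035; -1 -0.0023 -0.0022 0 0 0 0.035"
}}

```text
clock: 3.43
eef_pos: [0.5483, 0.0212, 0.1789]
tool_rot: [0.877, 0.481, 0.002, 0.0]
ft_force: [0.9, 0.7, 0.9]
grip_width: -0.0
grasp_force: 0.9
```

```bash
cat > sp.py <<'E'
from h import *
import sys
o=get_obs();print(o["eef_pos"].round(4),o["ft_force"].round(1))
t=o["eef_pos"]
for n in("scene","top"):
    c=camera(n);P=world(c);ok=c["range_z"]>0;x,y,z=np.moveaxis(P,-1,0)
    cv2.imwrite(f"pics/{n}_{sys.argv[1]}.png",c["frame"][...,::-1])
    d=np.hypot(x-.613,y+.045)
    far=np.hypot(x-t[0],y-t[1])>float(sys.argv[2])
    A=P[ok&(z>.202)&(z<.215)&(d>.03)&(d<.175)&far&(x<.61)]
    if len(A)<20: print(n,"few",len(A));continue
    m=A[:,:2].mean(0);u=np.linalg.svd(A[:,:2]-m,full_matrices=False)[2][0]
    R=cv2.minAreaRect(A[:,:2].astype(np.float32))
    h=cv2.cvtColor(c["frame"],cv2.COLOR_RGB2HSV)
    B=P[ok&(z>.044)&(z<.058)&(np.hypot(x-.477,y-.01)<.07)&(h[...,0]>95)&(h[...,0]<130)]
    print(n,len(A),"line",(np.degrees(np.arctan2(u[1],u[0]))%180).round(2),"rect",np.round(R[0]+R[1]+(R[2],),4),
      "reach",np.hypot(*(A[:,:2]-[.6125,-.0442]).T).max().round(3),"bearing",np.degrees(np.arctan2(m[1]+.0442,m[0]-.6125)).round(2),
      "bowl",np.round(cv2.minEnclosingCircle(B[:,:2].astype(np.float32))[0],4) if len(B)>5 else None,len(B))
E
python3 sp.py a 0.045
```

```text
[0.5483 0.0212 0.1789] [0.9 0.7 0.9]
scene 78 line 161.91 rect [ 5.77800e-01 -2.20000e-02  1.56000e-02  2.47000e-02  5.82899e+01] reach 0.054 bearing 146.77 bowl [0.4764 0.0092] 226
top 58 line 154.98 rect [4.90800e-01 4.02000e-02 1.44000e-02 2.65000e-02 7.93324e+01] reach 0.161 bearing 146.1 bowl [0.4735 0.0302] 74
```

View pics/scene_a.png

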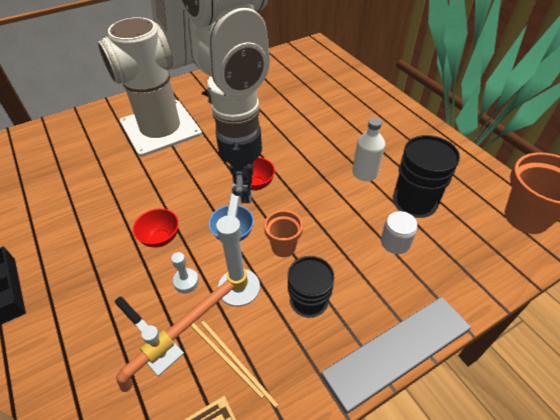

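The scene view shows the shut fingertips at (243,185) against the arm, the spout partly turned, and the bowl at (231,222) and other objects undisturbed. I keep pushing.

Call:
{"op": "send_rows", "data": {
  "steps": "-1 -0.0023 -0.0024 0 0 0 0.035; -1 -0.0021 -0.0023 0 0 0 0.035; -1 -0.0021 -0.0025 0 0 0 0.035; -1 -0.0019 -0.0025 0 0 0 0.035; -1 -0.0019 -0.0026 0 0 0 0.035"
}}

```text
clock: 3.95
eef_pos: [0.5376, 0.009, 0.1782]
tool_rot: [0.832, 0.555, 0.001, 0.0]
ft_force: [0.7, 1.6, 1.8]
grip_width: -0.0003
grasp_force: 0.9
```

Call:
{"op": "send_rows", "data": {
  "steps": "-1 0 0 0 0 0 0; -1 0.002 0.005 0 0 0 0; -1 0.004 0.011 0 0 0 0; -1 0.004 0.011 0 0 0 0; -1 0.004 0.011 0 0 0 0"
}}

```text
clock: 4.37
eef_pos: [0.5517, 0.048, 0.1772]
tool_rot: [0.832, 0.555, 0.0, -0.0]
ft_force: [-0.4, 0.6, -0.0]
grip_width: 0.0001
grasp_force: 0.0
```

Call:
{"op": "send_rows", "data": {
  "steps": "-1 0.006 0.015 0.02 0 0 0; -1 0.006 0.015 0.03 0 0 0; -1 0.006 0.015 0.03 0 0 0; -1 0.006 0.015 0.03 0 0 0; -1 0.006 0.015 0.03 0 0 0"
}}

```text
clock: 4.78
eef_pos: [0.5813, 0.1238, 0.3185]
tool_rot: [0.832, 0.555, -0.0, -0.0]
ft_force: [2.0, -0.6, 0.5]
grip_width: 0.0001
grasp_force: 0.0
```

```bash
python3 sp.py b 0.03
```

```text
[0.5813 0.1238 0.3185] [ 2.  -0.6  0.5]
scene 413 line 156.5 rect [ 5.24900e-01 -6.80000e-03  1.61000e-02  1.32800e-01  6.64305e+01] reach 0.162 bearing 156.71 bowl [0.4764 0.0097] 228
top 70 line 168.77 rect [ 5.721e-01 -2.650e-02  1.580e-02  2.960e-02  6.484e+01] reach 0.059 bearing 157.59 bowl None 0
```

View pics/top_b.png

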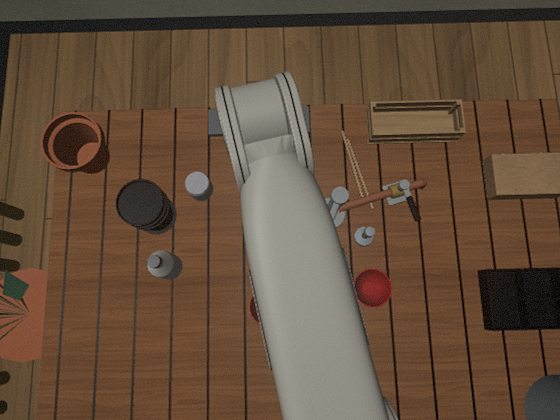

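The arm of the robot hides the bowl in this top view; the valve lever (412,205), tamper (364,236) and chopsticks are unmoved. The scene measurement puts the spout about 1.8° short, so I give it a small correcting push along the same path.

Call:
{"op": "send_rows", "data": {
  "steps": "-1 -0.006 -0.015 -0.03 0 0 0; -1 -0.006 -0.015 -0.03 0 0 0; -1 -0.006 -0.015 -0.03 0 0 0; -1 -0.006 -0.015 -0.03 0 0 0; -1 -0.006 -0.015 -0.02 0 0 0"
}}

```text
clock: 5.3
eef_pos: [0.5488, 0.0468, 0.1732]
tool_rot: [0.832, 0.555, -0.002, -0.001]
ft_force: [-0.4, -0.3, -0.4]
grip_width: 0.0001
grasp_force: 0.0
```

Call:
{"op": "send_rows", "data": {
  "steps": "-1 -0.004 -0.011 0 0 0 0; -1 -0.004 -0.011 0 0 0 0; -1 -0.003 -0.008 0 0 0 0; -1 -0.002 -0.005 0 0 0 0; -1 -0.001 -0.003 0 0 0 0"
}}

```text
clock: 5.72
eef_pos: [0.5384, 0.0082, 0.1792]
tool_rot: [0.832, 0.555, 0.002, 0.001]
ft_force: [0.9, 0.0, -0.8]
grip_width: 0.0
grasp_force: 0.0
```

Call:
{"op": "send_rows", "data": {
  "steps": "-1 -0.0008 -0.0013 0 0 0 0.016; -1 -0.0008 -0.0013 0 0 0 0.016; -1 0 0 0 0 0 0; -1 0.001 0.0025 0 0 0 0; -1 0.004 0.01 0 0 0 0"
}}

```text
clock: 6.13
eef_pos: [0.5401, 0.018, 0.1773]
tool_rot: [0.823, 0.568, -0.001, 0.0]
ft_force: [0.4, -0.6, 0.3]
grip_width: -0.0003
grasp_force: 0.0
```

Call:
{"op": "send_rows", "data": {
  "steps": "-1 0.006 0.016 0 0 0 0; -1 0.006 0.016 0.02 0 0 0; -1 0.006 0.016 0.03 0 0 0; -1 0.006 0.016 0.03 0 0 0; -1 0.006 0.015 0.03 0 0 0"
}}

```text
clock: 6.55
eef_pos: [0.5703, 0.0993, 0.2879]
tool_rot: [0.823, 0.569, -0.001, -0.0]
ft_force: [0.7, 0.9, -0.1]
grip_width: 0.0002
grasp_force: 0.0
```

```bash
python3 sp.py c 0.03; python3 -c "
from h import *
print(get_obs()['joint_pos'].round(3))"
```

```text
[0.5703 0.0993 0.2879] [ 0.7  0.9 -0.1]
scene 411 line 157.91 rect [ 5.25500e-01 -9.70000e-03  1.60000e-02  1.29200e-01  6.79167e+01] reach 0.158 bearing 158.21 bowl [0.4761 0.0094] 232
top few 0
[1.740e-01 3.880e-01 3.690e-01 1.541e+00 1.000e-03 2.103e+00]
```

Call:
{"op": "send_rows", "data": {
  "steps": "-1 0.003 -0.03 0 0 0 0.063; -1 0.003 -0.03 0 0 0 0.063; -1 0.003 -0.03 0 0 0 0.063; -1 0.003 -0.03 0 0 0 0.063; -1 0.003 -0.03 0 0 0 0.063"
}}

```text
clock: 7.07
eef_pos: [0.5853, -0.0531, 0.2861]
tool_rot: [0.722, 0.692, -0.001, -0.001]
ft_force: [-0.0, 0.3, 0.0]
grip_width: 0.0003
grasp_force: 0.0
```

Call:
{"op": "send_rows", "data": {
  "steps": "-1 0.003 -0.03 0 0 0 0.063; -1 0.003 -0.03 0 0 0 0.063; -1 0.003 -0.03 0 0 0 0.063; -1 0.003 -0.03 0 0 0 0.063; -1 0.003 -0.032 0 0 0 0.063"
}}

```text
clock: 7.48
eef_pos: [0.6005, -0.2051, 0.2861]
tool_rot: [0.605, 0.796, -0.0, -0.001]
ft_force: [0.2, -0.5, -0.6]
grip_width: 0.0003
grasp_force: 0.0
```

Call:
{"op": "send_rows", "data": {
  "steps": "-1 0 0 -0.025 0 0 0; -1 0 0 -0.025 0 0 0; -1 0 0 -0.025 0 0 0; -1 0 0 -0.025 0 0 0; -1 0 0 -0.025 0 0 0"
}}

```text
clock: 7.9
eef_pos: [0.6, -0.204, 0.1599]
tool_rot: [0.606, 0.795, -0.0, -0.001]
ft_force: [-0.2, -0.0, 0.3]
grip_width: 0.0002
grasp_force: 0.0
```

```bash
cat > lv.py <<'E'
from h import *
import sys
o=get_obs();print(o["eef_pos"].round(4),o["ft_force"].round(1),o["joint_pos"].round(3))
t=o["eef_pos"]
for n in("scene","top"):
    c=camera(n);P=world(c);ok=c["range_z"]>0;x,y,z=np.moveaxis(P,-1,0);h=cv2.cvtColor(c["frame"],cv2.COLOR_RGB2HSV)
    cv2.imwrite(f"pics/{n}_{sys.argv[1]}.png",c["frame"][...,::-1])
    d=np.hypot(x-.667,y+.2366)
    L=P[ok&(z>.088)&(z<.101)&(h[...,2]<75)&(d<.115)&(d>.03)&(np.hypot(x-t[0],y-t[1])>float(sys.argv[2]))]
    if len(L)<15: print(n,"few",len(L));continue
    m=L[:,:2].mean(0);R=cv2.minAreaRect(L[:,:2].astype(np.float32))
    print(n,len(L),"bearing",(np.degrees(np.arctan2(m[1]+.2366,m[0]-.667))%360).round(1),"rect",np.round(R[0]+R[1]+(R[2],),4))
    A=P[ok&(z>.202)&(z<.215)&(np.hypot(x-.613,y+.045)<.175)&(np.hypot(x-.613,y+.045)>.03)&(x<.61)]
    if len(A)>50: R=cv2.minAreaRect(A[:,:2].astype(np.float32));m=A[:,:2].mean(0);print("  spout",len(A),np.round(R[1]+(R[2],),3),np.degrees(np.arctan2(m[1]+.0442,m[0]-.6125)).round(1))
E
python3 lv.py d 0.0
python3 - <<'E'
import numpy as np
C=np.array([.667,-.2366])
for i in range(19):
    a=196.5+i*5; r=.055-.008*i/18
    u=np.array([np.cos(np.radians(a)),np.sin(np.radians(a))]);n=np.array([u[1],-u[0]])
    p=C+r*u+.019*n
    print(a,p.round(4),(p-q).round(4) if i else '',np.hypot(*p).round(3));q=p
E
```

```text
[ 0.6    -0.204   0.1599] [-0.2 -0.   0.3] [-0.328  0.544  0.271  1.299 -0.     0.975]
scene 257 bearing 197.0 rect [ 6.02900e-01 -2.56100e-01  6.65000e-02  1.41000e-02  1.67151e+01]
  spout 418 [ 0.09   0.272 29.756] 161.4
top few 0
196.5 [ 0.6089 -0.234 ]  0.652
201.5 [ 0.6093 -0.2389] [ 0.0004 -0.0049] 0.654
206.5 [ 0.6101 -0.2437] [ 0.0008 -0.0048] 0.657
211.5 [ 0.6113 -0.2484] [ 0.0012 -0.0047] 0.66
216.5 [ 0.6129 -0.253 ] [ 0.0016 -0.0045] 0.663
221.5 [ 0.6149 -0.2573] [ 0.002  -0.0044] 0.667
226.5 [ 0.6172 -0.2615] [ 0.0023 -0.0041] 0.67
231.5 [ 0.6198 -0.2654] [ 0.0026 -0.0039] 0.674
236.5 [ 0.6228 -0.269 ] [ 0.0029 -0.0036] 0.678
241.5 [ 0.626  -0.2724] [ 0.0032 -0.0033] 0.683
246.5 [ 0.6294 -0.2754] [ 0.0034 -0.003 ] 0.687
251.5 [ 0.6331 -0.2781] [ 0.0037 -0.0027] 0.691
256.5 [ 0.6369 -0.2805] [ 0.0038 -0.0024] 0.696
261.5 [ 0.6409 -0.2825] [ 0.004 -0.002] 0.7
266.5 [ 0.6451 -0.2841] [ 0.0041 -0.0017] 0.705
271.5 [ 0.6493 -0.2854] [ 0.0042 -0.0013] 0.709
276.5 [ 0.6535 -0.2863] [ 0.0043 -0.0009] 0.714
281.5 [ 0.6578 -0.2869] [ 0.0043 -0.0005] 0.718
286.5 [ 0.6621 -0.2871] [ 0.0043 -0.0002] 0.722
```

View pics/scene_d.png

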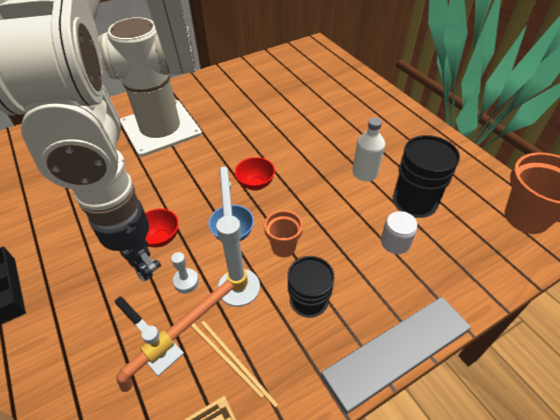

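The scene view shows the shut fingertips at (150,265) above the gap between the lever (128,310) and the tamper (183,273), with the spout over the bowl at (230,222). Now I lower them and push the lever.

Call:
{"op": "send_rows", "data": {
  "steps": "-1 0 0 -0.018 0 0 0; -1 0 0 -0.018 0 0 0; -1 0 0 -0.018 0 0 0; -1 0 0 -0.018 0 0 0; -1 0 0 -0.018 0 0 0"
}}

```text
clock: 8.42
eef_pos: [0.6016, -0.2044, 0.073]
tool_rot: [0.606, 0.795, 0.0, 0.001]
ft_force: [-0.3, 0.3, 0.5]
grip_width: 0.0003
grasp_force: 0.0
```

Call:
{"op": "send_rows", "data": {
  "steps": "-1 0.002 -0.006 0 0 0 0; -1 0.002 -0.006 0 0 0 0; -1 0.002 -0.006 0 0 0 0; -1 0.0015 -0.005 0 0 0 0; -1 0.0015 -0.005 0 0 0 0"
}}

```text
clock: 8.83
eef_pos: [0.6109, -0.2338, 0.0742]
tool_rot: [0.607, 0.795, 0.0, 0.002]
ft_force: [-0.9, 0.2, 0.1]
grip_width: -0.0001
grasp_force: 0.0
```

Call:
{"op": "send_rows", "data": {
  "steps": "-1 0.0004 -0.007 0 0 0 0.07; -1 0.0008 -0.0048 0 0 0 0.087; -1 0.0012 -0.0047 0 0 0 0.087; -1 0.0016 -0.0045 0 0 0 0.087; -1 0.002 -0.0044 0 0 0 0.087"
}}

```text
clock: 9.25
eef_pos: [0.6149, -0.258, 0.0735]
tool_rot: [0.426, 0.905, 0.0, -0.001]
ft_force: [-3.9, 1.6, 2.4]
grip_width: 0.0001
grasp_force: 1.9
```

Contact is made and the forces are low, so I continue along the arc.

Call:
{"op": "send_rows", "data": {
  "steps": "-1 0.0023 -0.0041 0 0 0 0.087; -1 0.0026 -0.0039 0 0 0 0.087; -1 0.0029 -0.0036 0 0 0 0.087; -1 0.0032 -0.0033 0 0 0 0.087; -1 0.0034 -0.003 0 0 0 0.087"
}}

```text
clock: 9.67
eef_pos: [0.6283, -0.277, 0.0729]
tool_rot: [0.222, 0.975, -0.001, -0.001]
ft_force: [-4.2, -1.6, 0.7]
grip_width: 0.0001
grasp_force: 2.0
```

Call:
{"op": "send_rows", "data": {
  "steps": "-1 0.0037 -0.0027 0 0 0 0.087; -1 0.0038 -0.0024 0 0 0 0.087; -1 0.004 -0.002 0 0 0 0.087; -1 0.0041 -0.0017 0 0 0 0.087; -1 0.0042 -0.0013 0 0 0 0.087"
}}

```text
clock: 10.08
eef_pos: [0.6481, -0.2881, 0.0726]
tool_rot: [0.006, 1.0, -0.001, -0.002]
ft_force: [-3.7, -3.2, 0.1]
grip_width: -0.0001
grasp_force: 2.0
```

```bash
python3 lv.py e 0.03
```

```text
[ 0.6481 -0.2881  0.0726] [-3.7 -3.2  0.1] [-0.417  0.755  0.417  1.235 -0.003 -0.404]
scene 168 bearing 271.5 rect [ 0.667  -0.3208  0.0147  0.0339  0.8403]
  spout 407 [1.6000e-02 1.2900e-01 6.7949e+01] 158.2
top few 0
```

View pics/scene_e.png

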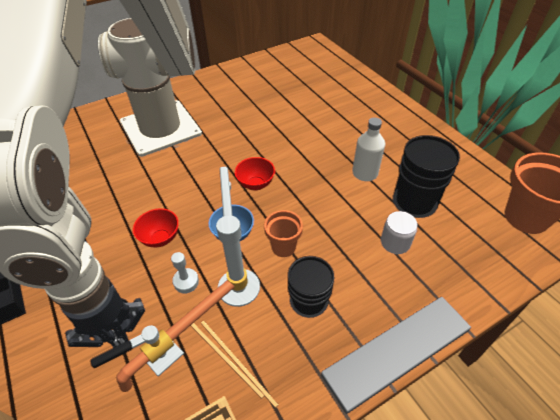

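The scene view shows the lever at (115,350) about 75° round, nearly in line with the pipe, with the spout still over the bowl. I push on to the stop and watch the force.

Call:
{"op": "send_rows", "data": {
  "steps": "-1 0.0043 -0.0009 0 0 0 0.087; -1 0.0043 -0.0005 0 0 0 0.087; -1 0.0043 -0.0002 0 0 0 0.07; -1 0.001 0 0 0 0 0; -1 0 0 0 0 0 0"
}}

```text
clock: 10.6
eef_pos: [0.662, -0.2895, 0.0726]
tool_rot: [-0.112, 0.994, -0.001, -0.002]
ft_force: [-5.1, -3.7, 0.3]
grip_width: -0.0001
grasp_force: 2.9
```

```bash
python3 lv.py f 0.03
```

```text
[ 0.662  -0.2895  0.0726] [-5.1 -3.7  0.3] [-0.411  0.784  0.472  1.26  -0.004 -0.636]
scene 195 bearing 287.4 rect [ 0.6914 -0.3162  0.0145  0.0356  7.8044]
  spout 409 [1.6000e-02 1.2900e-01 6.7892e+01] 158.2
top few 0
```

Call:
{"op": "send_rows", "data": {
  "steps": "-1 0.0015 0.0002 0 0 0 0; -1 0.0015 0.0002 0 0 0 0; -1 0.0015 0.0002 0 0 0 0; -1 0 0 0 0 0 0; -1 0 0 0 0 0 0"
}}

```text
clock: 11.12
eef_pos: [0.6621, -0.2894, 0.0725]
tool_rot: [-0.111, 0.994, -0.001, -0.006]
ft_force: [-16.2, -3.6, 5.1]
grip_width: -0.0
grasp_force: 8.1
```

The force rose to 16 N with no further movement, so the lever is at its stop. I back off and rise.

Call:
{"op": "send_rows", "data": {
  "steps": "-1 -0.004 -0.001 0 0 0 0; -1 -0.008 -0.002 0 0 0 0; -1 -0.012 -0.003 0 0 0 0; -1 -0.015 -0.004 0 0 0 0; -1 -0.015 -0.004 0.01 0 0 0"
}}

```text
clock: 11.53
eef_pos: [0.6131, -0.3002, 0.0809]
tool_rot: [-0.113, 0.994, 0.001, -0.001]
ft_force: [-0.6, -0.7, -0.9]
grip_width: 0.0003
grasp_force: 0.0
```

Call:
{"op": "send_rows", "data": {
  "steps": "-1 -0.02 -0.01 0.03 0 0 0; -1 -0.02 -0.01 0.03 0 0 0; -1 -0.02 -0.01 0.03 0 0 0; -1 -0.02 -0.01 0.03 0 0 0; -1 -0.02 -0.01 0.03 0 0 0"
}}

```text
clock: 11.95
eef_pos: [0.5136, -0.3511, 0.2348]
tool_rot: [-0.113, 0.994, -0.0, 0.001]
ft_force: [0.3, -0.6, -0.4]
grip_width: 0.0003
grasp_force: 0.0
```

Call:
{"op": "send_rows", "data": {
  "steps": "-1 -0.02 -0.015 0 0 0 0; -1 -0.02 -0.015 0 0 0 0; -1 -0.01 -0.01 0 0 0 0; -1 0 0 0 0 0 0; -1 0 0 0 0 0 0"
}}

```text
clock: 12.37
eef_pos: [0.4641, -0.3913, 0.2325]
tool_rot: [-0.113, 0.994, 0.0, 0.001]
ft_force: [-0.1, -0.2, -0.3]
grip_width: 0.0001
grasp_force: 0.0
```

```bash
python3 lv.py g 0.03; python3 sp.py g 0.03
```

```text
[ 0.4641 -0.3913  0.2325] [-0.1 -0.2 -0.3] [-7.010e-01  4.580e-01  3.200e-01  1.432e+00  1.000e-03 -9.280e-01]
scene 405 bearing 287.4 rect [ 0.685  -0.3022  0.0157  0.0667 15.6634]
  spout 406 [1.6000e-02 1.3000e-01 6.7972e+01] 158.3
top 134 bearing 284.4 rect [ 6.83700e-01 -3.00200e-01  1.52000e-02  6.47000e-02  1.55192e+01]
  spout 378 [1.600e-02 1.310e-01 6.782e+01] 157.7
[ 0.4649 -0.3903  0.232 ] [-0.2  0.5  0.1]
scene 408 line 157.93 rect [ 5.25800e-01 -9.80000e-03  1.60000e-02  1.29000e-01  6.79345e+01] reach 0.158 bearing 158.22 bowl [0.4762 0.0098] 232
top 375 line 157.77 rect [ 5.248e-01 -8.500e-03  1.610e-02  1.313e-01  6.779e+01] reach 0.16 bearing 157.73 bowl [0.4769 0.0113] 178
```

View pics/top_g.png

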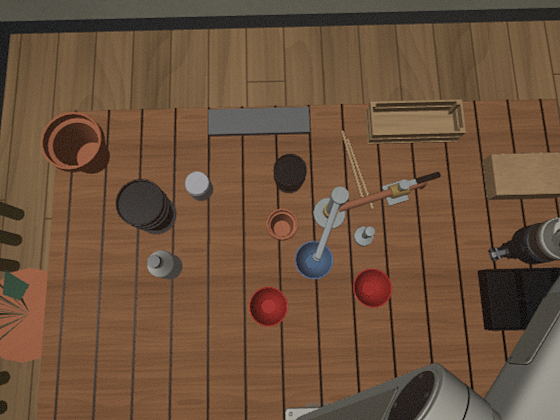

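The top view shows the nozzle at (317,259) over the blue bowl at (313,260) and the lever at (425,180) in line with the pipe. Everything else is where it was, and the arm is clear.

```bash
python3 -c "
from workcell import *
print(job_done())"
```

```text
the job is handed in; nothing more can be done
None
```

The job is handed in: the nozzle is over the middle of the blue bowl (spout within about 1° of the bowl's bearing), and the lever was then pushed fully open against its stop, in line with the pipe; nothing else was moved.

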